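# Find and seat the rocking tub lid

### The job

One of the four blue tub lids in the tray was left sitting loose and lets the damp in. Press the lids lightly near an edge, one after another, until you find the one that rocks, then press that one down in its middle until it is fully home, level and firm. Use only your fingertips: lift or carry nothing, do not press hard enough to crack a lid, leave everything else where it is, and finish clear of it all.

Things in the scene. Friction and masses are not known exactly. Their poses are not given: they have to be found in the camera images.
- lid_a_top (a point): Centre of the flat top of one of four identical blue square lids (68 x 68 mm, skirt 20 mm deep round its white tub). z is the lid's upward normal, x and y run along its edges. Lid tops stand 75 to 92 mm above the deck: the tubs stand in wells of different depth, so neither height nor looks tells which lid is loose.
- lid_b_top (a point): The same point of another lid, identical to lid_a. True of all four: a seated lid does not give when pressed, wherever it is pressed. A loose lid starts level; pressed lightly (2 to 6 N) 20 to 30 mm off its centre, on any side, it tips that way by about 0.15 rad (that edge drops 3 to 5 mm) and springs level when let go.
- lid_c_top (a point): The same point of another lid, identical to lid_a. True of all four: if loose, a push of about 12 to 20 N within 6 mm of the middle slides the lid 5 mm straight down onto its tub, where it stays and no longer rocks; near an edge the push only tips it, unless much harder (over 20 N).
- lid_d_top (a point): The same point of another lid, identical to lid_a. Exactly one of the four lids is loose. More than 60 N cracks a lid.
- tray: Pale grey-green plastic tray, 280 (its x) x 480 (its y) mm, fixed on the steel deck; origin at the centre of its underside. Floor 14 mm thick, walls 45 mm high. The four tubs (60 x 60 mm, fixed) stand in a row along its y, about 105 mm apart, their lids highest of all in it.
- lint_brush: Orange lint brush, 45 x 168 x 26 mm, lying along y in the front of the tray; origin under its middle. Leave alone.
- hook_0: Aluminium wall hook lying on its 30 x 36 mm plate in the front of the tray, 34 mm high; origin under the plate. Leave alone.
- hook_1: Aluminium wall hook lying on its 30 x 36 mm plate in the front of the tray, 34 mm high; origin under the plate. Leave alone.
- hook_2: Aluminium wall hook lying on its 30 x 36 mm plate in the front of the tray, 34 mm high; origin under the plate. Leave alone.
- soap_dish: White ceramic soap dish, 85 x 120 x 28 mm, on the deck right of the tray; origin under its centre. Leave alone.
- yellow_bottle: Closed yellow bottle, 64 mm across, 170 mm tall, on the deck left of the tray; origin under its centre. Leave alone.

How it is judged (in metres and radians):
On the way, in this order (a step that is already met when the one before it is completed fails the run):
1. the loose lid has been pressed off its middle so that it rocks (tips more than 0.05 rad) while still up (((angle between lid_a_top's own z axis and vertical above 0.05 rad and distance of lid_a_top from where it was at the start of the episode below 0.0035 m and contact force between the fingers and lid_a above 0.3 N) or (angle between lid_b_top's own z axis and vertical above 0.05 rad and distance of lid_b_top from where it was at the start of the episode below 0.0035 m and contact force between the fingers and lid_b above 0.3 N) or (angle between lid_c_top's own z axis and vertical above 0.05 rad and distance of lid_c_top from where it was at the start of the episode below 0.0035 m and contact force between the fingers and lid_c above 0.3 N) or (angle between lid_d_top's own z axis and vertical above 0.05 rad and distance of lid_d_top from where it was at the start of the episode below 0.0035 m and contact force between the fingers and lid_d above 0.3 N))), for 0.1 s.
2. that lid has gone down home onto its tub (((distance of lid_a_top from where it was at the start of the episode above 0.004 m and distance of each of lid_b_top, lid_c_top, lid_d_top from where it was at the start of the episode below 0.0015 m) or (distance of each of lid_a_top, lid_c_top, lid_d_top from where it was at the start of the episode below 0.0015 m and distance of lid_b_top from where it was at the start of the episode above 0.004 m) or (distance of each of lid_a_top, lid_b_top, lid_d_top from where it was at the start of the episode below 0.0015 m and distance of lid_c_top from where it was at the start of the episode above 0.004 m) or (distance of each of lid_a_top, lid_b_top, lid_c_top from where it was at the start of the episode below 0.0015 m and distance of lid_d_top from where it was at the start of the episode above 0.004 m))), for 0.2 s.
At the end, for the whole second after the job is handed in: The lid that rocked is down on its tub (lowered by at least 4 of its 5 mm), the other three lids are within 1.5 mm of where they were, and all four are level within 0.02 rad (((distance of lid_a_top from where it was at the start of the episode above 0.004 m and distance of each of lid_b_top, lid_c_top, lid_d_top from where it was at the start of the episode below 0.0015 m) or (distance of each of lid_a_top, lid_c_top, lid_d_top from where it was at the start of the episode below 0.0015 m and distance of lid_b_top from where it was at the start of the episode above 0.004 m) or (distance of each of lid_a_top, lid_b_top, lid_d_top from where it was at the start of the episode below 0.0015 m and distance of lid_c_top from where it was at the start of the episode above 0.004 m) or (distance of each of lid_a_top, lid_b_top, lid_c_top from where it was at the start of the episode below 0.0015 m and distance of lid_d_top from where it was at the start of the episode above 0.004 m)) and angle between each of lid_a_top, lid_b_top, lid_c_top, lid_d_top's own z axis and vertical below 0.02 rad); the robot touches nothing.
It fails at once if a lid is lifted off its tub (moved more than 6.5 mm) (distance of any of lid_a_top, lid_b_top, lid_c_top, lid_d_top from where it was at the start of the episode above 0.0065 m).
It fails at once if a lid is pressed or squeezed hard enough to crack it (over 60 N) (contact force between any of the arm, the fingers and lid_a above 60 N or contact force between any of the arm, the fingers and lid_b above 60 N or contact force between any of the arm, the fingers and lid_c above 60 N or contact force between any of the arm, the fingers and lid_d above 60 N).
It fails at once if the brush, a hook, the dish or the bottle is lifted, carried or pushed more than 30 mm (distance of any of lint_brush, hook_0, hook_1, hook_2, soap_dish, yellow_bottle from where it was at the start of the episode above 0.03 m).
It also fails if it takes over 51 s, if anything falls off the work surface, if the arm or the gripper's body presses on something with over 40 N, if the wrist force passes 120 N, or if a joint passes its speed limit or range.

### The arm

A 7-joint arm with a two-finger parallel gripper is mounted at the origin on the work surface. World frame = base frame: x ahead of the robot, y to its left, z up, the work surface at z = 0. Lengths are in mm, angles in rad, forces in N, time in s.
With the tool pointing down it reaches from about 400 to 925 mm from the base axis. Payload 5.6 kg.
Tool frame: the origin (TCP) lies at the very end of the fingers, on their centre line; the grasp point (between the pads) lies 19 mm behind it; z points along the fingers, y is the line along which they close (so a half turn about z gives the same grasp; the last joint's range is limited). The gripper opens to 85 mm and grips with 20 to 120 N. Pads are 22 mm wide; open, the fingers measure 114 mm over their backs; the gripper's body (76 mm by 85 mm) begins 54 mm behind the grasp point. The pads swing forward as they close: fully open they stand 13 mm farther back than shut.
Start: joints at [1.211, 0.468, -0.012, 1.603, 0.006, 1.071, -0.056], TCP at [202.451, -617.676, 202.09] pointing down, gripper open.
Joint ranges: [-2.53, 2.53], [-0.31, 2.02], [-1.57, 1.55], [0.28, 2.44], [-1.29, 4.43], [0.15, 1.84], [-2.92, 2.92]. Speed limits (rad/s): [2.57, 2.57, 3.14, 3.14, 3.14, 3.14, 3.14].

### API

Orientations are given as a 3x3 rotation matrix whose columns are the frame's x, y, z axes.
In Python, from workcell import ctrl gives the robot as it stands.
- The arm moves only by the tool send_rows, never from a script. Its argument "targets" is a list of rows, each an object of numbers: "tx", "ty", "tz": the shift along the tool's x, y, z in cm; "roll": the turn about the tool's z in rad; "claw": the gripper's target within -1 to 1 (shut at 1, half-way at 0, fully open at -1). In form: [{"tx": .., "ty": .., "tz": .., "roll": .., "claw": ..}, ...]. A call has 1 to 12 rows; each row is the pose to reach, as a shift and turn from the pose commanded when the call began, along the tool's axes at that moment; what a row does not reach only later rows make up. A row lasts 1/12 s, in which the tool goes at most 41.7 mm and 7.16 degrees, less where a joint would pass 70% of its speed; a pose out of reach is approached as far as the arm can. A call with a gripper value outside its range is refused whole. The fingers move at their own pace and stop on an object; "force" is the grip in N (left out, the last holds). Time passes only in rows, so rows that repeat a pose let the fingers close. It gives the time, the measured TCP pose, the force, the opening and the grip force at its end, in the units of the state.
- ctrl.get_obs(): the state, without advancing time (a new reading comes with each control period).
- ctrl.snapshot(name): name is "side" or "top" or "wrist"; returns (picture, depth): 480x640x3 uint8, red, green, blue; 480x640 float32, mm along the optical axis (not along the pixel's ray), 0 where there is no reading.
- ctrl.camera_info(name): a dict with "intrinsics" (3x3 intrinsics, pixels), "position" and "orientation" of the camera in the world. Camera axes: x right, y down, z forward; pixel columns grow to the right and rows downward; lengths in mm; the calibration is good to about 2 mm. A picture is of the moment at which its call begins: read the wrist's pose just before it. camera_info takes no time and is no camera call; for the wrist camera it gives the pose at the moment of the call.
- ctrl.finish_job(): hands the job in; it is judged then, once.
Trained networks look in the newest picture that a camera, given by its name, has taken for a name from the list of things; names that differ only in an ending like _2 or _b are one class to them, and where a whole thing is asked for, a point or a joint stands for the part that bears it (a point fixed in the world has none). Each returns a list of dicts, best first, with "score" (0 to 1); they miss things now and then, are a little off and sometimes report something else, mostly with a low value. They report only what shows in the picture. A call takes as long as a camera call.
- ctrl.regions_of(camera, query): "pixels" (480x640 bool, what is visible of it) and "bbox" ([left, top, width, height] in pixels, round what is visible of it).
- ctrl.mark_of(camera, query): "position" ([row, column] in pixels: a listed point, or the origin of a listed thing).
The state is a dict: "time_s": time; "q": joint angles; "joint_vel": joint speeds; "joint_efforts": joint torques, N m; "tcp_pos": TCP position; "orientation": TCP orientation; "force": force on the tool from outside, world axes, zero at the start; "wrist_torque": the same for the moment, N m; "width": finger opening in mm; "gripper_force": force on a finger pad.
Only numpy, scipy, OpenCV 4.12 (cv2) and the standard library are available. Lean on these libraries where they do the work, as an engineer would, in place of code of your own. Each camera call takes 0.05 s, during which the arm holds its last target. There are 200 camera calls.

## Working session

There is one attempt and no reset: what is moved stays moved. The work goes in short steps, Python scripts to look and compute and a tool call to move; the robot and the scene stay as the last step left them, time stands still between calls to the robot, and variables do not carry over. Pictures are saved under pics/ and viewed, at most 10 in all, crops included, and the job is handed in when it is done.

Besides the shell and the picture viewer there is one more tool, called after "Request:" by a JSON object that holds its "fn" and its "kwargs". send_rows: Moves the arm, as the interface text tells. Its arguments: {"type":"object","properties":{"targets":{"type":"array"},"force":{"type":"number"}},"required":["targets"]}

```bash
mkdir -p pics
cat > h.py <<'E'
import numpy as np, cv2
from workcell import ctrl
def world(cam,r,c,d):
    i=ctrl.camera_info(cam);K=np.array(i["intrinsics"]);R=np.array(i["orientation"]);p=np.array(i["position"])
    return p+R@(np.linalg.inv(K)@np.array([c,r,1.])*d)
E
python3 - <<'E'
from h import *
o=ctrl.get_obs();print(o["time_s"],o["tcp_pos"],np.round(o["orientation"],3),o["force"],o["width"])
im,d=ctrl.snapshot("top");cv2.imwrite("pics/top.png",im[:,:,::-1])
for m in ctrl.mark_of("top","lid_a_top"):
    r,c=m["position"];ri,ci=int(r),int(c)
    print(m["score"],r,c,np.round(world("top",r,c,np.median(d[ri-3:ri+4,ci-3:ci+4])),1))
for m in ctrl.regions_of("top","lid_a_top"):
    p=m["pixels"];ys,xs=np.nonzero(p);print(m["score"],m["bbox"],cv2.minAreaRect(np.c_[xs,ys].astype(np.float32)),np.round(world("top",ys.mean(),xs.mean(),np.median(d[p])),1))
for n in("yellow_bottle","soap_dish","lint_brush"):
    for m in ctrl.regions_of("top",n)[:1]:
        p=m["pixels"];ys,xs=np.nonzero(p);print(n,m["score"],np.round(world("top",ys.mean(),xs.mean(),np.median(d[p])),1))
E
```

```text
0.0 [ 202.22499729 -617.07584501  201.09501843] [[ 0.95   0.311 -0.001]
 [ 0.311 -0.95   0.002]
 [-0.    -0.002 -1.   ]] [-0.73341226  0.39796118 -0.30952755] 85.24927873173922
0.91 221.6 392.3 [ 602.  -164.2   79.5]
0.18 263.0 498.6 [ 500.3 -457.7    7.8]
0.88 [377.4, 211.9, 27.4, 29.1] ((391.0, 226.0), (28.0, 28.0), 90.0) [ 591.4 -161.5   78.9]
0.41 [123.6, 224.9, 42.7, 24.8] ((144.5823516845703, 236.62940979003906), (42.62683868408203, 25.489330291748047), 12.528807640075684) [560.4 446.3 110.7]
yellow_bottle 0.77 [560.  445.6 111.2]
lint_brush 0.86 [472.5 115.7  39. ]
```

View pics/top.png

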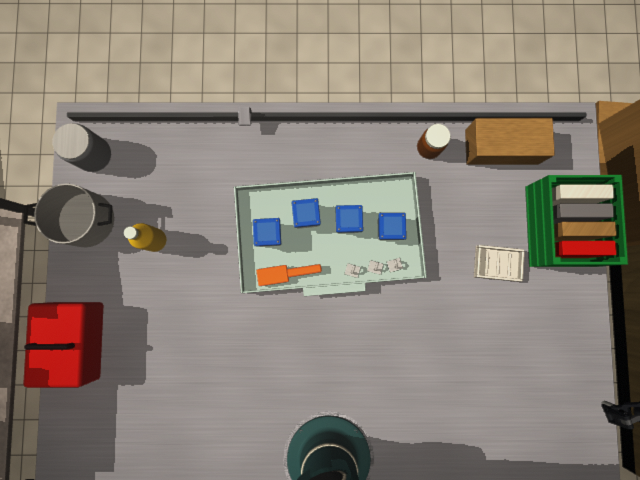

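The view shows four blue lids at about (col,row) (392,226), (349,219), (306,213) and (267,231). The brush and hooks lie in front of them, and the gripper is at the right edge near (610,410). I'll segment the lids by colour.

Run:
```python
from h import *
im,d=ctrl.snapshot("top")
hsv=cv2.cvtColor(im,cv2.COLOR_RGB2HSV)
m=cv2.inRange(hsv,(100,120,60),(125,255,255))
n,l,s,c=cv2.connectedComponentsWithStats(m)
for k in range(1,n):
    if s[k,4]<200: continue
    p=l==k; dd=np.median(d[p]); p&=abs(d-dd)<5
    ys,xs=np.nonzero(p)
    W=np.array([world("top",y,x,d[y,x]) for y,x in zip(ys,xs)])
    z=np.median(W[:,2]);W=W[abs(W[:,2]-z)<4]
    r=cv2.minAreaRect(W[:,:2].astype(np.float32))
    print(s[k,4],np.round(c[k]),np.round(W.mean(0),1),W[:,2].std().round(2),np.round(r[0],1),np.round(r[1],1),r[2])
o=ctrl.get_obs();R=np.array(o["orientation"]);print(R,o["tcp_pos"])
```

```text
684 [306. 212.] [625.6  55.4  84.3] 1.78 [625.6  55.3] [67.  66.4] 5.935300350189209
697 [349. 218.] [609.5 -54.2  82.2] 1.79 [611.1 -54.5] [66.2 66.8] 89.72683715820312
688 [392. 226.] [ 591.7 -163.4   79.3] 1.85 [ 592.2 -163.6] [66.8 64.2] 89.84712219238281
704 [266. 232.] [575.6 153.3  88.7] 1.76 [576.3 153.8] [66.8 67.5] 3.522531032562256
[[ 9.50274007e-01  3.11414974e-01 -1.60416058e-04]
 [ 3.11415010e-01 -9.50273961e-01  3.00841045e-04]
 [-5.87527962e-05 -3.35837394e-04 -9.99999942e-01]] [ 202.39139625 -617.57920392  201.87329575]
```

Request:
{"fn": "send_rows", "kwargs": {"targets": [{"tx": 24, "ty": -16, "tz": 1, "roll": 0.1, "claw": 1}, {"tx": 24, "ty": -16, "tz": 1, "roll": 0.2, "claw": 1}, {"tx": 24, "ty": -16, "tz": 1, "roll": 0.317, "claw": 1}, {"tx": 24, "ty": -16, "tz": 1, "roll": 0.317, "claw": 1}, {"tx": 48.5, "ty": -31.9, "tz": 6, "roll": 0.317, "claw": 1}, {"tx": 48.5, "ty": -31.9, "tz": 6, "roll": 0.317, "claw": 1}, {"tx": 48.5, "ty": -31.9, "tz": 6, "roll": 0.317, "claw": 1}, {"tx": 48.5, "ty": -31.9, "tz": 6, "roll": 0.317, "claw": 1}, {"tx": 48.5, "ty": -31.9, "tz": 6, "roll": 0.317, "claw": 1}, {"tx": 48.5, "ty": -31.9, "tz": 6, "roll": 0.317, "claw": 1}, {"tx": 48.5, "ty": -31.9, "tz": 6, "roll": 0.317, "claw": 1}, {"tx": 48.5, "ty": -31.9, "tz": 6, "roll": 0.317, "claw": 1}], "force": 20}}

```text
time_s: 1.35
tcp_pos: [512.9, -227.0, 153.0]
orientation: [[1.0, -0.001, 0.0], [-0.001, -1.0, -0.0], [0.0, 0.0, -1.0]]
force: [-0.2, -0.6, 0.0]
width: -0.1
gripper_force: 0.0
```

Request:
{"fn": "send_rows", "kwargs": {"targets": [{"tx": 3, "ty": -3.5, "tz": 1, "roll": 0, "claw": 1}, {"tx": 5.1, "ty": -6.3, "tz": 3, "roll": 0, "claw": 1}, {"tx": 5.1, "ty": -6.3, "tz": 4, "roll": 0, "claw": 1}, {"tx": 5.1, "ty": -6.3, "tz": 4, "roll": 0, "claw": 1}, {"tx": 5.1, "ty": -6.3, "tz": 4, "roll": 0, "claw": 1}]}}

```text
time_s: 1.77
tcp_pos: [561.9, -166.1, 112.3]
orientation: [[1.0, -0.0, -0.002], [-0.0, -1.0, -0.0], [-0.002, 0.0, -1.0]]
force: [0.7, 0.0, 0.1]
width: -0.2
gripper_force: 0.0
```

Run:
```python
from h import *
im,d=ctrl.snapshot("side");cv2.imwrite("pics/side.png",im[:,:,::-1])
o=ctrl.get_obs();print(o["time_s"],o["tcp_pos"],o["force"])
```

```text
1.8167 [ 562.12163009 -167.2985809   113.12038228] [-0.65463047 -1.16052826 -0.32159119]
```

View pics/side.png

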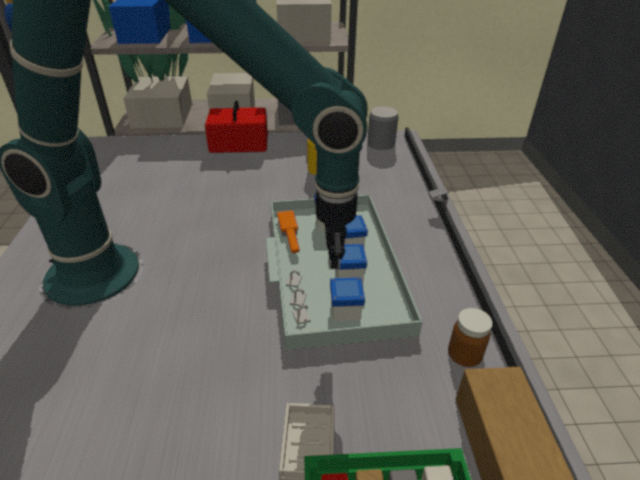

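The side view shows the closed fingers at about (335,250), above the near lid at (347,290). I'll descend gently.

Request:
{"fn": "send_rows", "kwargs": {"targets": [{"tx": 0.1, "ty": 0, "tz": 2.5, "roll": 0, "claw": 1}, {"tx": 0.1, "ty": 0, "tz": 3.0, "roll": 0, "claw": 1}, {"tx": 0.1, "ty": 0, "tz": 3.1, "roll": 0, "claw": 1}, {"tx": 0.1, "ty": 0, "tz": 3.2, "roll": 0, "claw": 1}, {"tx": 0.1, "ty": 0, "tz": 3.2, "roll": 0, "claw": 1}]}}

```text
time_s: 2.23
tcp_pos: [564.1, -166.6, 82.0]
orientation: [[1.0, -0.002, 0.001], [-0.002, -1.0, -0.001], [0.001, 0.001, -1.0]]
force: [-0.3, 0.4, 0.9]
width: 0.7
gripper_force: 0.0
```

Request:
{"fn": "send_rows", "kwargs": {"targets": [{"tx": 0, "ty": 0, "tz": 0.1, "roll": 0, "claw": 1}, {"tx": 0, "ty": 0, "tz": 0.2, "roll": 0, "claw": 1}, {"tx": 0, "ty": 0, "tz": 0.2, "roll": 0, "claw": 1}]}}

```text
time_s: 2.48
tcp_pos: [564.0, -165.8, 79.4]
orientation: [[1.0, -0.0, 0.001], [-0.0, -1.0, -0.0], [0.001, 0.0, -1.0]]
force: [1.0, -0.7, -0.1]
width: -0.0
gripper_force: 0.0
```

Request:
{"fn": "send_rows", "kwargs": {"targets": [{"tx": 0, "ty": 0, "tz": 0.1, "roll": 0, "claw": 1}, {"tx": 0, "ty": 0, "tz": 0.1, "roll": 0, "claw": 1}, {"tx": 0, "ty": 0, "tz": 0.1, "roll": 0, "claw": 1}]}}

```text
time_s: 2.73
tcp_pos: [563.8, -165.6, 78.0]
orientation: [[1.0, -0.0, -0.0], [-0.0, -1.0, 0.0], [-0.0, -0.0, -1.0]]
force: [-0.3, 0.2, -0.2]
width: -0.3
gripper_force: 0.0
```

Request:
{"fn": "send_rows", "kwargs": {"targets": [{"tx": 0, "ty": 0, "tz": 0.1, "roll": 0, "claw": 1}, {"tx": 0, "ty": 0, "tz": 0.1, "roll": 0, "claw": 1}, {"tx": 0, "ty": 0, "tz": 0.1, "roll": 0, "claw": 1}]}}

```text
time_s: 2.98
tcp_pos: [563.8, -165.6, 76.9]
orientation: [[1.0, -0.0, -0.0], [-0.0, -1.0, 0.0], [-0.0, -0.0, -1.0]]
force: [-0.2, 0.1, -0.4]
width: -0.2
gripper_force: 0.0
```

Request:
{"fn": "send_rows", "kwargs": {"targets": [{"tx": 0, "ty": 0, "tz": 0.1, "roll": 0, "claw": 1}, {"tx": 0, "ty": 0, "tz": 0.1, "roll": 0, "claw": 1}, {"tx": 0, "ty": 0, "tz": 0.1, "roll": 0, "claw": 1}]}}

```text
time_s: 3.23
tcp_pos: [563.8, -165.6, 75.9]
orientation: [[1.0, -0.0, -0.0], [-0.0, -1.0, 0.0], [-0.0, -0.0, -1.0]]
force: [0.8, 0.9, 0.9]
width: -0.5
gripper_force: 0.0
```

Request:
{"fn": "send_rows", "kwargs": {"targets": [{"tx": 0, "ty": 0, "tz": 0.1, "roll": 0, "claw": 1}, {"tx": 0, "ty": 0, "tz": 0.1, "roll": 0, "claw": 1}, {"tx": 0, "ty": 0, "tz": 0.1, "roll": 0, "claw": 1}]}}

```text
time_s: 3.48
tcp_pos: [563.8, -165.6, 74.9]
orientation: [[1.0, -0.0, -0.0], [-0.0, -1.0, 0.0], [-0.0, -0.0, -1.0]]
force: [0.6, 0.1, -0.8]
width: -0.1
gripper_force: 0.0
```

Run:
```python
from h import *
im,d=ctrl.snapshot("side");c=cv2.resize(im[200:330,270:410],None,fx=4,fy=4,interpolation=cv2.INTER_CUBIC)
im2,d2=ctrl.snapshot("wrist");w=cv2.resize(im2,None,fx=.35,fy=.35)
v=np.zeros((520,800,3),np.uint8);v[:,:560]=c;v[:w.shape[0],560:560+w.shape[1]]=w[:,:240]
cv2.imwrite("pics/s2.png",v[:,:,::-1])
print([ctrl.get_obs()[k] for k in("force","tcp_pos")])
```

```text
[array([-0.02433045, -0.3078714 ,  0.28443662]), array([ 563.88215133, -165.67729745,   74.99872158])]
```

View pics/s2.png

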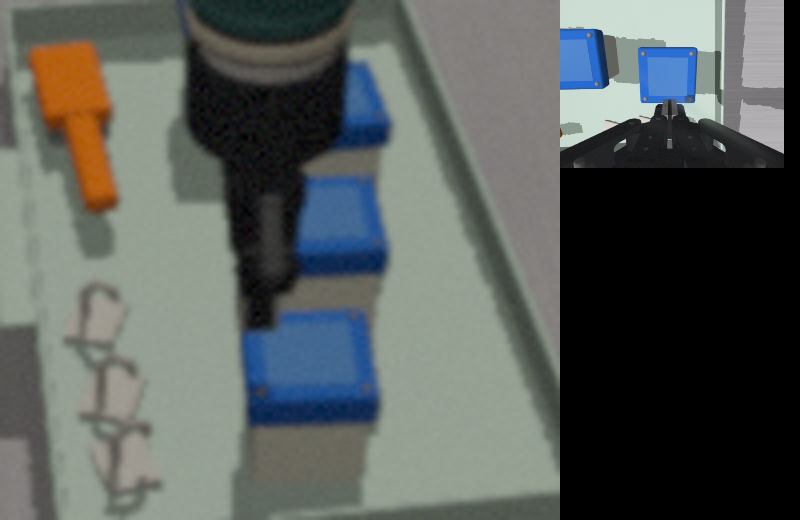

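The side view puts the fingertip at the lid's front-left corner, and the wrist view puts it at the middle of the front edge. It may be just off the lid, so I'll raise it and re-measure with the wrist and side depth.

Request:
{"fn": "send_rows", "kwargs": {"targets": [{"tx": 0, "ty": 0, "tz": -2, "roll": 0, "claw": 1}, {"tx": 0, "ty": 0, "tz": -4, "roll": 0, "claw": 1}, {"tx": 0, "ty": 0, "tz": -4, "roll": 0, "claw": 1}, {"tx": 0, "ty": 0, "tz": -4, "roll": 0, "claw": 1}]}}

```text
time_s: 3.92
tcp_pos: [564.7, -165.9, 116.1]
orientation: [[1.0, -0.0, 0.002], [-0.0, -1.0, -0.001], [0.002, 0.001, -1.0]]
force: [-0.2, 0.3, -0.4]
width: -0.2
gripper_force: 0.0
```

```bash
cat >> h.py <<'E'
def lids(cam,zlo=70,zhi=100):
    im,d=ctrl.snapshot(cam);i=ctrl.camera_info(cam)
    K=np.array(i["intrinsics"]);R=np.array(i["orientation"]);p=np.array(i["position"])
    m=cv2.inRange(cv2.cvtColor(im,cv2.COLOR_RGB2HSV),(100,120,60),(125,255,255))
    n,l,s,c=cv2.connectedComponentsWithStats(m)
    for k in range(1,n):
        if s[k,4]<200: continue
        ys,xs=np.nonzero((l==k)&(d>0));W=(np.linalg.inv(K)@np.c_[xs,ys,np.ones(len(xs))].T*d[ys,xs]).T@R.T+p
        W=W[(W[:,2]>50)&(W[:,2]<120)]
        if len(W)<100: continue
        h=np.histogram(W[:,2],np.arange(50,121));z0=h[1][h[0].argmax()]+.5
        T=W[abs(W[:,2]-z0)<2.5]
        r=cv2.minAreaRect(T[:,:2].astype(np.float32))
        print(cam,c[k].round(),len(T),"z",T[:,2].mean().round(1),"rect",np.round(r[0],1),np.round(r[1],1),round(r[2],1),"x",np.percentile(T[:,0],[1,99]).round(1),"y",np.percentile(T[:,1],[1,99]).round(1))
E
python3 - <<'E'
from h import *
lids("wrist");lids("side")
o=ctrl.get_obs();print(o["tcp_pos"]);i=ctrl.camera_info("side");print(i["position"],np.round(i["orientation"],2))
E
```

```text
wrist [ 90. 162.] 18539 z 81.9 rect [608.7 -53.9] [67.3 68.7] 1.2 x [576.2 641.6] y [-87.4 -21.6]
wrist [308. 200.] 16521 z 79.2 rect [ 590.1 -163.3] [67.  67.1] 89.9 x [557.6 622.8] y [-195.9 -130.9]
side [356. 227.] 227 z 83.5 rect [637.4  50.6] [44.  70.1] 1.5 x [616.5 659.5] y [18.  81.9]
side [353. 257.] 357 z 82.0 rect [617.  -57.8] [69.6 56. ] 89.4 x [589.7 643.8] y [-91.5 -24.1]
side [347. 292.] 658 z 78.9 rect [ 593.  -167.7] [69.9 65.3] 87.9 x [560.8 624.6] y [-200.5 -134.6]
[ 563.34827738 -165.55270992  114.45640402]
[ 488.08920652 -872.00815933  767.14459316] [[ 1.   -0.03  0.05]
 [-0.06 -0.61  0.79]
 [ 0.   -0.79 -0.61]]
```

Run:
```python
from h import *
im,d=ctrl.snapshot("side");i=ctrl.camera_info("side")
K=np.array(i["intrinsics"]);R=np.array(i["orientation"]);p=np.array(i["position"])
t=np.array(ctrl.get_obs()["tcp_pos"]);u=K@(R.T@(t-p));print("tcp",t,"px",u[:2]/u[2])
ys,xs=np.mgrid[150:330,290:380].reshape(2,-1);dd=d[ys,xs]
W=(np.linalg.inv(K)@np.c_[xs,ys,np.ones(len(xs))].T*dd).T@R.T+p
g=(np.hypot(W[:,0]-t[0],W[:,1]-t[1])<45)&(W[:,2]>95)&(im[ys,xs].max(1)<90)
for z in range(95,200,6):
    s=g&(abs(W[:,2]-z)<3)
    if s.any(): print(z,s.sum(),W[s].min(0).round(),W[s].max(0).round(),ys[s].max())
c=cv2.resize(im[200:330,270:410],None,fx=4,fy=4);a=(u[:2]/u[2]-[270,200])*4
cv2.circle(c,tuple(int(v) for v in a),4,(255,0,0),1);cv2.imwrite("pics/s3.png",c[:,:,::-1])
```

```text
tcp [ 563.1341847  -165.50768356  114.12214474] px [332.64679429 275.89179268]
143 5 [ 568. -176.  143.] [ 576. -173.  145.] 268
149 11 [ 556. -181.  147.] [ 576. -174.  152.] 267
155 26 [ 556. -183.  152.] [ 576. -172.  158.] 267
161 22 [ 556. -182.  158.] [ 574. -174.  164.] 265
167 22 [ 555. -183.  164.] [ 575. -165.  170.] 262
173 15 [ 559. -183.  170.] [ 573. -178.  175.] 260
179 3 [ 561. -184.  177.] [ 568. -184.  177.] 258
185 4 [ 553. -195.  187.] [ 554. -165.  188.] 258
191 14 [ 552. -201.  188.] [ 572. -163.  194.] 258
197 13 [ 553. -206.  194.] [ 575. -180.  199.] 257
```

View pics/s3.png

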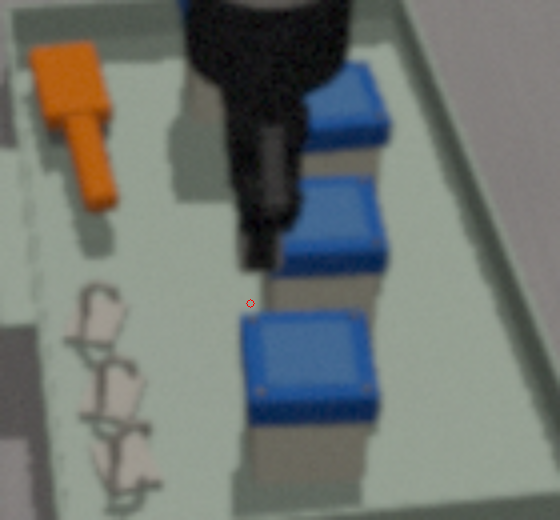

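The fingertip shows about 8 px above the reported TCP in the side view. The real tips are therefore some 20–29 mm higher than reported, so I'll descend further and watch the force.

Request:
{"fn": "send_rows", "kwargs": {"targets": [{"tx": 0, "ty": 0, "tz": 2, "roll": 0, "claw": 1}, {"tx": 0, "ty": 0, "tz": 4, "roll": 0, "claw": 1}, {"tx": 0, "ty": 0, "tz": 4.6, "roll": 0, "claw": 1}, {"tx": 0, "ty": 0, "tz": 4.8, "roll": 0, "claw": 1}, {"tx": 0, "ty": 0, "tz": 4.9, "roll": 0, "claw": 1}, {"tx": 0, "ty": 0, "tz": 4.9, "roll": 0, "claw": 1}]}}

```text
time_s: 4.57
tcp_pos: [564.2, -165.7, 66.3]
orientation: [[1.0, -0.0, 0.0], [-0.0, -1.0, -0.0], [0.0, 0.0, -1.0]]
force: [0.5, 0.3, -0.2]
width: -0.2
gripper_force: 0.0
```

```bash
cat >> h.py <<'E'
def tip():
    im,d=ctrl.snapshot("side");i=ctrl.camera_info("side")
    K=np.array(i["intrinsics"]);R=np.array(i["orientation"]);p=np.array(i["position"])
    o=ctrl.get_obs();t=np.array(o["tcp_pos"])
    ys,xs=np.mgrid[100:330,250:450].reshape(2,-1);dd=d[ys,xs]
    W=(np.linalg.inv(K)@np.c_[xs,ys,np.ones(len(xs))].T*dd).T@R.T+p
    g=(np.hypot(W[:,0]-t[0],W[:,1]-t[1])<45)&(W[:,2]>t[2]-5)&(im[ys,xs].max(1)<90)
    print("tcp",t.round(1),"F",o["force"].round(1),"low z",np.sort(W[g,2])[:6].round(1),"brush edge row",ys[g].max())
E
python3 -c "
from h import *
tip()"
```

```text
tcp [ 564.5 -165.7   66.7] F [ 0.4 -0.4 -0.1] low z [62.1 62.3 62.4 62.4 62.5 62.5] brush edge row 306
```

Request:
{"fn": "send_rows", "kwargs": {"targets": [{"tx": 0, "ty": 0, "tz": 0.2, "roll": 0, "claw": 1}, {"tx": 0, "ty": 0, "tz": 0.4, "roll": 0, "claw": 1}, {"tx": 0, "ty": 0, "tz": 0.4, "roll": 0, "claw": 1}]}}

```text
time_s: 4.87
tcp_pos: [563.9, -165.7, 62.1]
orientation: [[1.0, -0.0, 0.0], [-0.0, -1.0, -0.0], [0.0, 0.0, -1.0]]
force: [-0.3, -0.1, 0.1]
width: 0.2
gripper_force: 0.0
```

Run:
```python
from h import *
im,d=ctrl.snapshot("side");c=cv2.resize(im[200:330,270:410],None,fx=4,fy=4)
im2,_=ctrl.snapshot("wrist");w=cv2.resize(im2[200:480,220:400],None,fx=1.3,fy=1.3)
v=np.zeros((520,800,3),np.uint8);v[:,:560]=c;v[:w.shape[0],560:560+w.shape[1]]=w
cv2.imwrite("pics/s4.png",v[:,:,::-1]);print(ctrl.get_obs()["force"],ctrl.get_obs()["tcp_pos"])
```

```text
[-0.89437338  0.73396553 -0.40638436] [ 563.92140518 -165.68717599   62.15522734]
```

View pics/s4.png

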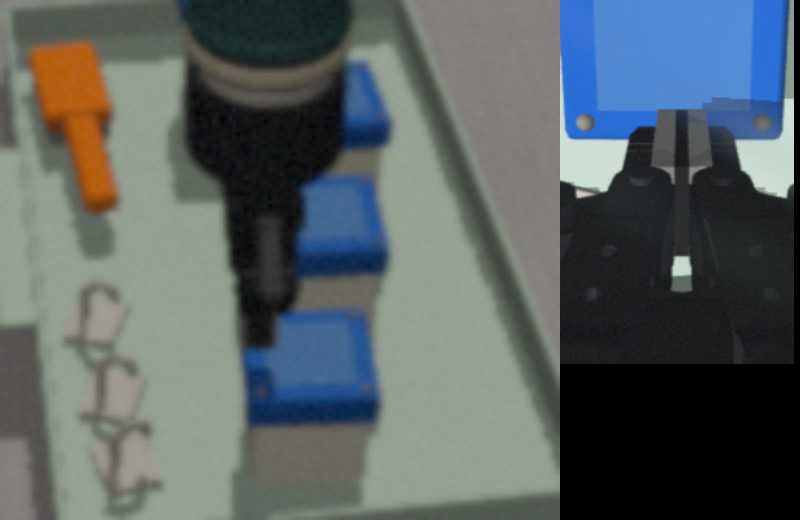

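The tip's lower edge is at crop row 345, and contact would be near row 371. That leaves about 15 mm to go.

Request:
{"fn": "send_rows", "kwargs": {"targets": [{"tx": 0, "ty": 0, "tz": 0.3, "roll": 0, "claw": 1}, {"tx": 0, "ty": 0, "tz": 0.6, "roll": 0, "claw": 1}, {"tx": 0, "ty": 0, "tz": 0.6, "roll": 0, "claw": 1}]}}

```text
time_s: 5.22
tcp_pos: [563.4, -165.5, 55.3]
orientation: [[1.0, -0.0, -0.001], [-0.0, -1.0, 0.0], [-0.001, -0.0, -1.0]]
force: [0.4, 0.0, -0.6]
width: -0.3
gripper_force: 0.0
```

Request:
{"fn": "send_rows", "kwargs": {"targets": [{"tx": 0, "ty": 0, "tz": 0.1, "roll": 0, "claw": 1}, {"tx": 0, "ty": 0, "tz": 0.2, "roll": 0, "claw": 1}, {"tx": 0, "ty": 0, "tz": 0.2, "roll": 0, "claw": 1}]}}

```text
time_s: 5.47
tcp_pos: [563.7, -165.6, 53.7]
orientation: [[1.0, -0.0, -0.0], [-0.0, -1.0, 0.0], [-0.0, -0.0, -1.0]]
force: [-0.1, -0.9, 0.4]
width: -0.0
gripper_force: 0.0
```

Request:
{"fn": "send_rows", "kwargs": {"targets": [{"tx": 0, "ty": 0, "tz": 0.1, "roll": 0, "claw": 1}, {"tx": 0, "ty": 0, "tz": 0.2, "roll": 0, "claw": 1}, {"tx": 0, "ty": 0, "tz": 0.2, "roll": 0, "claw": 1}]}}

```text
time_s: 5.72
tcp_pos: [563.8, -165.6, 51.8]
orientation: [[1.0, -0.0, -0.0], [-0.0, -1.0, 0.0], [-0.0, -0.0, -1.0]]
force: [-0.8, 0.6, -0.0]
width: -0.0
gripper_force: 0.0
```

Request:
{"fn": "send_rows", "kwargs": {"targets": [{"tx": 0, "ty": 0, "tz": 0.1, "roll": 0, "claw": 1}, {"tx": 0, "ty": 0, "tz": 0.1, "roll": 0, "claw": 1}, {"tx": 0, "ty": 0, "tz": 0.1, "roll": 0, "claw": 1}]}}

```text
time_s: 5.97
tcp_pos: [563.8, -165.7, 51.0]
orientation: [[1.0, -0.0, -0.0], [-0.0, -1.0, -0.0], [-0.0, 0.0, -1.0]]
force: [-1.0, 0.9, -0.7]
width: -0.2
gripper_force: 0.0
```

Request:
{"fn": "send_rows", "kwargs": {"targets": [{"tx": 0, "ty": 0, "tz": 0.1, "roll": 0, "claw": 1}, {"tx": 0, "ty": 0, "tz": 0.15, "roll": 0, "claw": 1}, {"tx": 0, "ty": 0, "tz": 0.15, "roll": 0, "claw": 1}]}}

```text
time_s: 6.22
tcp_pos: [563.9, -165.7, 50.4]
orientation: [[1.0, -0.0, -0.0], [-0.0, -1.0, -0.0], [-0.0, 0.0, -1.0]]
force: [-2.8, 0.9, 6.5]
width: 0.3
gripper_force: 3.5
```

Run:
```python
from h import *
im,d=ctrl.snapshot("side");c=cv2.resize(im[240:310,310:380],None,fx=7,fy=7)
cv2.imwrite("pics/s5.png",c[:,:,::-1]);print(ctrl.get_obs()["force"],ctrl.get_obs()["tcp_pos"])
```

```text
[-2.9057726   0.44449491  7.05572164] [ 563.9094965  -165.71804727   50.38071085]
```

View pics/s5.png

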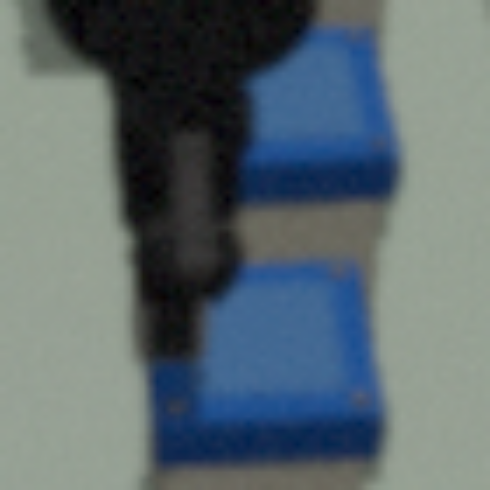

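Contact: the fingers are on lid A with about 7 N at a reported z of 50.4, and the lid is not giving. Contact height is therefore the lid's z minus about 28.5. Lid A is seated, so on to lid B.

Request:
{"fn": "send_rows", "kwargs": {"targets": [{"tx": 0, "ty": 0, "tz": -2.5, "roll": 0, "claw": 1}, {"tx": 0.7, "ty": -4, "tz": -2.5, "roll": 0, "claw": 1}, {"tx": 1.4, "ty": -8, "tz": -2.5, "roll": 0, "claw": 1}, {"tx": 1.9, "ty": -11, "tz": -2.5, "roll": 0, "claw": 1}, {"tx": 1.9, "ty": -11, "tz": -2, "roll": 0, "claw": 1}, {"tx": 1.9, "ty": -11, "tz": -1, "roll": 0, "claw": 1}, {"tx": 1.9, "ty": -11, "tz": -0.7, "roll": 0, "claw": 1}, {"tx": 1.9, "ty": -11, "tz": -0.6, "roll": 0, "claw": 1}, {"tx": 1.9, "ty": -11, "tz": -0.6, "roll": 0, "claw": 1}]}}

```text
time_s: 7.02
tcp_pos: [582.2, -57.6, 54.7]
orientation: [[1.0, -0.003, -0.002], [-0.003, -1.0, -0.001], [-0.002, 0.001, -1.0]]
force: [0.7, -0.3, 0.2]
width: -0.1
gripper_force: 0.0
```

Request:
{"fn": "send_rows", "kwargs": {"targets": [{"tx": 0, "ty": 0, "tz": 0.1, "roll": 0, "claw": 1}, {"tx": 0, "ty": 0, "tz": 0.1, "roll": 0, "claw": 1}, {"tx": 0, "ty": 0, "tz": 0.1, "roll": 0, "claw": 1}]}}

```text
time_s: 7.27
tcp_pos: [583.0, -56.3, 54.7]
orientation: [[1.0, -0.001, 0.0], [-0.001, -1.0, -0.0], [0.0, 0.0, -1.0]]
force: [0.1, -1.1, -0.2]
width: -0.2
gripper_force: 0.0
```

Request:
{"fn": "send_rows", "kwargs": {"targets": [{"tx": 0, "ty": 0, "tz": 0.1, "roll": 0, "claw": 1}, {"tx": 0, "ty": 0, "tz": 0.1, "roll": 0, "claw": 1}, {"tx": 0, "ty": 0, "tz": 0.1, "roll": 0, "claw": 1}]}}

```text
time_s: 7.52
tcp_pos: [582.9, -55.7, 53.6]
orientation: [[1.0, -0.0, 0.0], [-0.0, -1.0, -0.0], [0.0, 0.0, -1.0]]
force: [-0.8, -0.5, -0.4]
width: -0.1
gripper_force: 0.0
```

Request:
{"fn": "send_rows", "kwargs": {"targets": [{"tx": 0, "ty": 0, "tz": 0.1, "roll": 0, "claw": 1}, {"tx": 0, "ty": 0, "tz": 0.1, "roll": 0, "claw": 1}, {"tx": 0, "ty": 0, "tz": 0.1, "roll": 0, "claw": 1}]}}

```text
time_s: 7.77
tcp_pos: [582.9, -55.7, 53.2]
orientation: [[1.0, -0.0, 0.0], [-0.0, -1.0, -0.0], [0.0, 0.0, -1.0]]
force: [-1.6, 0.4, 5.8]
width: -0.2
gripper_force: 2.7
```

Request:
{"fn": "send_rows", "kwargs": {"targets": [{"tx": 0, "ty": 0, "tz": 0.1, "roll": 0, "claw": 1}, {"tx": 0, "ty": 0, "tz": 0.1, "roll": 0, "claw": 1}, {"tx": 0, "ty": 0, "tz": 0.1, "roll": 0, "claw": 1}]}}

```text
time_s: 8.02
tcp_pos: [582.9, -55.7, 52.9]
orientation: [[1.0, -0.0, 0.0], [-0.0, -1.0, -0.0], [0.0, 0.0, -1.0]]
force: [-4.2, -0.1, 11.3]
width: 0.1
gripper_force: 5.7
```

B is firm too. On to lid C.

Request:
{"fn": "send_rows", "kwargs": {"targets": [{"tx": 0, "ty": 0, "tz": -2.5, "roll": 0, "claw": 1}, {"tx": 0.5, "ty": -4, "tz": -2.5, "roll": 0, "claw": 1}, {"tx": 1.0, "ty": -8, "tz": -2.5, "roll": 0, "claw": 1}, {"tx": 1.5, "ty": -10.9, "tz": -2.5, "roll": 0, "claw": 1}, {"tx": 1.5, "ty": -10.9, "tz": -2, "roll": 0, "claw": 1}, {"tx": 1.5, "ty": -10.9, "tz": -1, "roll": 0, "claw": 1}, {"tx": 1.5, "ty": -10.9, "tz": -0.7, "roll": 0, "claw": 1}, {"tx": 1.5, "ty": -10.9, "tz": -0.7, "roll": 0, "claw": 1}, {"tx": 1.5, "ty": -10.9, "tz": -0.7, "roll": 0, "claw": 1}]}}

```text
time_s: 8.77
tcp_pos: [597.5, 51.3, 57.8]
orientation: [[1.0, -0.003, -0.001], [-0.003, -1.0, -0.001], [-0.001, 0.001, -1.0]]
force: [-0.4, -0.0, 0.0]
width: -0.1
gripper_force: 0.0
```

Request:
{"fn": "send_rows", "kwargs": {"targets": [{"tx": 0, "ty": 0, "tz": 0.1, "roll": 0, "claw": 1}, {"tx": 0, "ty": 0, "tz": 0.1, "roll": 0, "claw": 1}, {"tx": 0, "ty": 0, "tz": 0.1, "roll": 0, "claw": 1}]}}

```text
time_s: 9.02
tcp_pos: [598.1, 52.7, 57.7]
orientation: [[1.0, -0.001, 0.0], [-0.001, -1.0, -0.0], [0.0, 0.0, -1.0]]
force: [-0.1, -0.5, -0.2]
width: -0.1
gripper_force: 0.0
```

Request:
{"fn": "send_rows", "kwargs": {"targets": [{"tx": 0, "ty": 0, "tz": 0.1, "roll": 0, "claw": 1}, {"tx": 0, "ty": 0, "tz": 0.1, "roll": 0, "claw": 1}, {"tx": 0, "ty": 0, "tz": 0.1, "roll": 0, "claw": 1}]}}

```text
time_s: 9.27
tcp_pos: [597.9, 53.3, 56.5]
orientation: [[1.0, -0.0, 0.0], [-0.0, -1.0, -0.0], [0.0, 0.0, -1.0]]
force: [-0.1, -0.4, -0.4]
width: -0.3
gripper_force: 0.0
```

Request:
{"fn": "send_rows", "kwargs": {"targets": [{"tx": 0, "ty": 0, "tz": 0.1, "roll": 0, "claw": 1}, {"tx": 0, "ty": 0, "tz": 0.1, "roll": 0, "claw": 1}, {"tx": 0, "ty": 0, "tz": 0.1, "roll": 0, "claw": 1}]}}

```text
time_s: 9.52
tcp_pos: [598.0, 53.3, 55.5]
orientation: [[1.0, -0.0, 0.0], [-0.0, -1.0, -0.0], [0.0, 0.0, -1.0]]
force: [-0.3, -0.3, -0.2]
width: -0.0
gripper_force: 0.0
```

Request:
{"fn": "send_rows", "kwargs": {"targets": [{"tx": 0, "ty": 0, "tz": 0.1, "roll": 0, "claw": 1}, {"tx": 0, "ty": 0, "tz": 0.1, "roll": 0, "claw": 1}, {"tx": 0, "ty": 0, "tz": 0.1, "roll": 0, "claw": 1}]}}

```text
time_s: 9.77
tcp_pos: [597.9, 53.4, 55.2]
orientation: [[1.0, -0.0, -0.0], [-0.0, -1.0, -0.0], [-0.0, 0.0, -1.0]]
force: [-2.1, 0.0, 5.3]
width: -0.1
gripper_force: 2.7
```

Request:
{"fn": "send_rows", "kwargs": {"targets": [{"tx": 0, "ty": 0, "tz": 0.1, "roll": 0, "claw": 1}, {"tx": 0, "ty": 0, "tz": 0.1, "roll": 0, "claw": 1}, {"tx": 0, "ty": 0, "tz": 0.1, "roll": 0, "claw": 1}]}}

```text
time_s: 10.02
tcp_pos: [598.0, 53.4, 55.0]
orientation: [[1.0, -0.0, 0.0], [-0.0, -1.0, -0.0], [0.0, 0.0, -1.0]]
force: [-4.8, 0.0, 10.6]
width: 0.0
gripper_force: 5.5
```

C is firm, which leaves lid D. I'll press it the same way to confirm that it rocks.

Request:
{"fn": "send_rows", "kwargs": {"targets": [{"tx": 0, "ty": 0, "tz": -2.8, "roll": 0, "claw": 1}, {"tx": -1.5, "ty": -3, "tz": -2.8, "roll": 0, "claw": 1}, {"tx": -3, "ty": -6, "tz": -2.8, "roll": 0, "claw": 1}, {"tx": -5, "ty": -9.8, "tz": -2.8, "roll": 0, "claw": 1}, {"tx": -5, "ty": -9.8, "tz": -2.2, "roll": 0, "claw": 1}, {"tx": -5, "ty": -9.8, "tz": -1.2, "roll": 0, "claw": 1}, {"tx": -5, "ty": -9.8, "tz": -0.9, "roll": 0, "claw": 1}, {"tx": -5, "ty": -9.8, "tz": -0.9, "roll": 0, "claw": 1}, {"tx": -5, "ty": -9.8, "tz": -0.9, "roll": 0, "claw": 1}]}}

```text
time_s: 10.77
tcp_pos: [548.3, 149.6, 61.9]
orientation: [[1.0, -0.003, -0.001], [-0.003, -1.0, -0.001], [-0.001, 0.001, -1.0]]
force: [0.3, 0.5, -0.6]
width: -0.5
gripper_force: 0.0
```

Request:
{"fn": "send_rows", "kwargs": {"targets": [{"tx": 0, "ty": 0, "tz": 0.1, "roll": 0, "claw": 1}, {"tx": 0, "ty": 0, "tz": 0.2, "roll": 0, "claw": 1}, {"tx": 0, "ty": 0, "tz": 0.2, "roll": 0, "claw": 1}]}}

```text
time_s: 11.02
tcp_pos: [548.2, 150.8, 60.5]
orientation: [[1.0, -0.001, 0.0], [-0.001, -1.0, -0.0], [0.0, 0.0, -1.0]]
force: [0.2, -0.8, 1.3]
width: -0.0
gripper_force: 0.0
```

Request:
{"fn": "send_rows", "kwargs": {"targets": [{"tx": 0, "ty": 0, "tz": 0.1, "roll": 0, "claw": 1}, {"tx": 0, "ty": 0, "tz": 0.1, "roll": 0, "claw": 1}, {"tx": 0, "ty": 0, "tz": 0.1, "roll": 0, "claw": 1}]}}

```text
time_s: 11.27
tcp_pos: [548.0, 151.3, 59.5]
orientation: [[1.0, -0.0, 0.0], [-0.0, -1.0, -0.0], [0.0, 0.0, -1.0]]
force: [-0.3, -0.3, -0.1]
width: -0.2
gripper_force: 0.0
```

Request:
{"fn": "send_rows", "kwargs": {"targets": [{"tx": 0, "ty": 0, "tz": 0.1, "roll": 0, "claw": 1}, {"tx": 0, "ty": 0, "tz": 0.1, "roll": 0, "claw": 1}, {"tx": 0, "ty": 0, "tz": 0.1, "roll": 0, "claw": 1}]}}

```text
time_s: 11.52
tcp_pos: [547.9, 151.4, 58.5]
orientation: [[1.0, -0.0, -0.0], [-0.0, -1.0, -0.0], [-0.0, 0.0, -1.0]]
force: [-0.7, -0.2, 0.3]
width: -0.1
gripper_force: 0.1
```

Request:
{"fn": "send_rows", "kwargs": {"targets": [{"tx": 0, "ty": 0, "tz": 0.1, "roll": 0, "claw": 1}, {"tx": 0, "ty": 0, "tz": 0.1, "roll": 0, "claw": 1}, {"tx": 0, "ty": 0, "tz": 0.1, "roll": 0, "claw": 1}]}}

```text
time_s: 11.77
tcp_pos: [547.9, 151.4, 57.4]
orientation: [[1.0, -0.0, -0.0], [-0.0, -1.0, -0.0], [-0.0, 0.0, -1.0]]
force: [-1.0, -0.7, 1.0]
width: -0.3
gripper_force: 0.3
```

Request:
{"fn": "send_rows", "kwargs": {"targets": [{"tx": 0, "ty": 0, "tz": 0.1, "roll": 0, "claw": 1}, {"tx": 0, "ty": 0, "tz": 0.1, "roll": 0, "claw": 1}, {"tx": 0, "ty": 0, "tz": 0.1, "roll": 0, "claw": 1}]}}

```text
time_s: 12.02
tcp_pos: [547.7, 151.4, 56.4]
orientation: [[1.0, -0.0, -0.0], [-0.0, -1.0, -0.0], [-0.0, 0.0, -1.0]]
force: [-0.9, -0.1, 1.5]
width: -0.1
gripper_force: 0.7
```

Request:
{"fn": "send_rows", "kwargs": {"targets": [{"tx": 0, "ty": 0, "tz": 0.1, "roll": 0, "claw": 1}, {"tx": 0, "ty": 0, "tz": 0.1, "roll": 0, "claw": 1}, {"tx": 0, "ty": 0, "tz": 0.1, "roll": 0, "claw": 1}]}}

```text
time_s: 12.27
tcp_pos: [547.7, 151.4, 55.7]
orientation: [[1.0, -0.0, -0.0], [-0.0, -1.0, -0.0], [-0.0, 0.0, -1.0]]
force: [-2.8, 0.2, 4.6]
width: 0.0
gripper_force: 2.3
```

Lid D gave about 4 mm at only 1–5 N, so it is the loose one. I'll lift, then refine its centre with the wrist camera.

Request:
{"fn": "send_rows", "kwargs": {"targets": [{"tx": 0, "ty": 0, "tz": -1, "roll": 0, "claw": 1}, {"tx": 0, "ty": 0, "tz": -3, "roll": 0, "claw": 1}, {"tx": 0, "ty": 0, "tz": -3, "roll": 0, "claw": 1}, {"tx": 0, "ty": 0, "tz": -3, "roll": 0, "claw": 1}]}}

```text
time_s: 12.6
tcp_pos: [549.3, 151.6, 86.9]
orientation: [[1.0, -0.0, 0.003], [-0.001, -1.0, 0.001], [0.003, -0.001, -1.0]]
force: [-0.5, -0.6, -0.0]
width: 0.2
gripper_force: 0.0
```

```bash
python3 -c "
from h import *
lids('wrist');print(ctrl.get_obs()['tcp_pos'])"
```

```text
wrist [545.  93.] 28440 z 84.0 rect [623.7  56.3] [67.1 68. ] 5.7 x [590.6 656.9] y [23.2 90.1]
wrist [305. 213.] 23400 z 87.3 rect [574.7 154.4] [67.3 67.2] 3.1 x [542.5 607.7] y [121.6 187.2]
[548.48972726 151.3058283   85.97649992]
```

Request:
{"fn": "send_rows", "kwargs": {"targets": [{"tx": 2.7, "ty": -0.25, "tz": 0, "roll": 0, "claw": 1}, {"tx": 2.7, "ty": -0.25, "tz": 1.2, "roll": 0, "claw": 1}, {"tx": 2.7, "ty": -0.25, "tz": 2.2, "roll": 0, "claw": 1}, {"tx": 2.7, "ty": -0.25, "tz": 2.4, "roll": 0, "claw": 1}, {"tx": 2.7, "ty": -0.25, "tz": 2.5, "roll": 0, "claw": 1}, {"tx": 2.7, "ty": -0.25, "tz": 2.6, "roll": 0, "claw": 1}, {"tx": 2.7, "ty": -0.25, "tz": 2.6, "roll": 0, "claw": 1}]}}

```text
time_s: 13.23
tcp_pos: [574.4, 153.9, 59.3]
orientation: [[1.0, 0.0, -0.001], [0.0, -1.0, -0.0], [-0.001, 0.0, -1.0]]
force: [0.4, 0.3, -0.9]
width: 0.1
gripper_force: 0.0
```

Request:
{"fn": "send_rows", "kwargs": {"targets": [{"tx": 0, "ty": 0, "tz": 0.1, "roll": 0, "claw": 1}, {"tx": 0, "ty": 0, "tz": 0.1, "roll": 0, "claw": 1}, {"tx": 0, "ty": 0, "tz": 0.1, "roll": 0, "claw": 1}]}}

```text
time_s: 13.48
tcp_pos: [575.0, 153.9, 58.8]
orientation: [[1.0, -0.0, 0.0], [-0.0, -1.0, 0.0], [0.0, -0.0, -1.0]]
force: [0.4, -0.4, -0.4]
width: 0.2
gripper_force: 0.0
```

Request:
{"fn": "send_rows", "kwargs": {"targets": [{"tx": 0, "ty": 0, "tz": 0.1, "roll": 0, "claw": 1}, {"tx": 0, "ty": 0, "tz": 0.1, "roll": 0, "claw": 1}, {"tx": 0, "ty": 0, "tz": 0.1, "roll": 0, "claw": 1}]}}

```text
time_s: 13.73
tcp_pos: [575.1, 153.9, 58.6]
orientation: [[1.0, -0.0, 0.0], [-0.0, -1.0, -0.0], [0.0, 0.0, -1.0]]
force: [-2.0, -0.9, 6.3]
width: 0.1
gripper_force: 3.5
```

Request:
{"fn": "send_rows", "kwargs": {"targets": [{"tx": 0, "ty": 0, "tz": 0.1, "roll": 0, "claw": 1}, {"tx": 0, "ty": 0, "tz": 0.1, "roll": 0, "claw": 1}, {"tx": 0, "ty": 0, "tz": 0.1, "roll": 0, "claw": 1}]}}

```text
time_s: 13.98
tcp_pos: [575.2, 153.9, 58.1]
orientation: [[1.0, -0.0, 0.001], [-0.0, -1.0, -0.0], [0.001, 0.0, -1.0]]
force: [-4.2, -0.9, 9.6]
width: 0.1
gripper_force: 5.2
```

Request:
{"fn": "send_rows", "kwargs": {"targets": [{"tx": 0, "ty": 0, "tz": 0.1, "roll": 0, "claw": 1}, {"tx": 0, "ty": 0, "tz": 0.1, "roll": 0, "claw": 1}, {"tx": 0, "ty": 0, "tz": 0.1, "roll": 0, "claw": 1}]}}

```text
time_s: 14.23
tcp_pos: [575.3, 153.9, 57.3]
orientation: [[1.0, -0.0, 0.001], [-0.0, -1.0, -0.0], [0.001, 0.0, -1.0]]
force: [-3.7, -1.2, 12.0]
width: 0.0
gripper_force: 5.9
```

Request:
{"fn": "send_rows", "kwargs": {"targets": [{"tx": 0, "ty": 0, "tz": 0.1, "roll": 0, "claw": 1}, {"tx": 0, "ty": 0, "tz": 0.1, "roll": 0, "claw": 1}, {"tx": 0, "ty": 0, "tz": 0.1, "roll": 0, "claw": 1}]}}

```text
time_s: 14.48
tcp_pos: [575.2, 154.0, 56.4]
orientation: [[1.0, -0.0, 0.001], [-0.0, -1.0, -0.0], [0.001, 0.0, -1.0]]
force: [-5.4, -1.0, 12.3]
width: 0.4
gripper_force: 6.1
```

Request:
{"fn": "send_rows", "kwargs": {"targets": [{"tx": 0, "ty": 0, "tz": 0.1, "roll": 0, "claw": 1}, {"tx": 0, "ty": 0, "tz": 0.2, "roll": 0, "claw": 1}, {"tx": 0, "ty": 0, "tz": 0.2, "roll": 0, "claw": 1}]}}

```text
time_s: 14.73
tcp_pos: [575.2, 154.0, 54.8]
orientation: [[1.0, -0.0, 0.001], [-0.0, -1.0, -0.0], [0.001, 0.0, -1.0]]
force: [-3.9, -1.2, 15.2]
width: -0.1
gripper_force: 7.5
```

Request:
{"fn": "send_rows", "kwargs": {"targets": [{"tx": 0, "ty": 0, "tz": 0.1, "roll": 0, "claw": 1}, {"tx": 0, "ty": 0, "tz": 0.1, "roll": 0, "claw": 1}, {"tx": 0, "ty": 0, "tz": 0.1, "roll": 0, "claw": 1}]}}

```text
time_s: 14.98
tcp_pos: [575.3, 154.0, 54.6]
orientation: [[1.0, -0.0, 0.001], [-0.0, -1.0, -0.0], [0.001, 0.0, -1.0]]
force: [-7.5, -2.9, 21.5]
width: 0.4
gripper_force: 10.7
```

Request:
{"fn": "send_rows", "kwargs": {"targets": [{"tx": 0, "ty": 0, "tz": 0.1, "roll": 0, "claw": 1}, {"tx": 0, "ty": 0, "tz": 0.1, "roll": 0, "claw": 1}, {"tx": 0, "ty": 0, "tz": 0.1, "roll": 0, "claw": 1}]}}

```text
time_s: 15.23
tcp_pos: [575.3, 154.0, 54.5]
orientation: [[1.0, -0.0, 0.001], [-0.0, -1.0, -0.001], [0.001, 0.001, -1.0]]
force: [-9.9, -3.3, 27.5]
width: 0.1
gripper_force: 13.8
```

Request:
{"fn": "send_rows", "kwargs": {"targets": [{"tx": 0, "ty": 0, "tz": 0.1, "roll": 0, "claw": 1}, {"tx": 0, "ty": 0, "tz": 0.1, "roll": 0, "claw": 1}, {"tx": 0, "ty": 0, "tz": 0.1, "roll": 0, "claw": 1}]}}

```text
time_s: 15.48
tcp_pos: [575.3, 154.0, 54.4]
orientation: [[1.0, -0.0, 0.001], [-0.0, -1.0, -0.001], [0.001, 0.001, -1.0]]
force: [-11.8, -3.2, 34.5]
width: 0.2
gripper_force: 17.0
```

Request:
{"fn": "send_rows", "kwargs": {"targets": [{"tx": 0, "ty": 0, "tz": -1, "roll": 0, "claw": 1}, {"tx": 0, "ty": 0, "tz": -3.5, "roll": 0, "claw": 1}, {"tx": -2.7, "ty": 0.25, "tz": -3.5, "roll": 0, "claw": 1}, {"tx": -2.7, "ty": 0.25, "tz": -3.5, "roll": 0, "claw": 1}, {"tx": -2.7, "ty": 0.25, "tz": -3.5, "roll": 0, "claw": 1}]}}

```text
time_s: 15.9
tcp_pos: [547.2, 151.3, 84.9]
orientation: [[1.0, 0.0, 0.0], [0.0, -1.0, -0.0], [0.0, 0.0, -1.0]]
force: [0.6, 0.3, -0.1]
width: -0.1
gripper_force: 0.0
```

```bash
python3 -c "
from h import *
lids('wrist');lids('top');print(ctrl.get_obs()['tcp_pos'])"
```

```text
wrist [546.  89.] 28989 z 84.9 rect [625.6  56.4] [67.6 68.2] 6.0 x [592.2 656.9] y [23.5 90.8]
wrist [305. 208.] 23425 z 84.3 rect [576.5 154.6] [67.  67.2] 3.2 x [544.3 609.5] y [121.9 187.4]
top [306. 212.] 490 z 83.7 rect [625.6  55.4] [67.5 66.2] 5.6 x [590.9 659.3] y [21.5 89.7]
top [349. 218.] 503 z 82.4 rect [611.1 -54.4] [66. 67.] 89.8 x [577.8 644.3] y [-87.3 -21.5]
top [392. 226.] 492 z 79.4 rect [ 592.2 -163.4] [66.2 64.6] 89.2 x [560.2 624.2] y [-196.3 -130.5]
[548.44313128 151.29793303  84.50203442]
```

TCP travel suggests a drop of about 4.3 mm and the stop is firm. I'll back off and compare with the first top-view measurement.

Request:
{"fn": "send_rows", "kwargs": {"targets": [{"tx": 0, "ty": 0, "tz": -4, "roll": 0, "claw": 1}, {"tx": -3, "ty": 0, "tz": -8, "roll": 0, "claw": 1}, {"tx": -6, "ty": 0, "tz": -10, "roll": 0, "claw": 1}, {"tx": -10, "ty": 0, "tz": -10, "roll": 0, "claw": 1}, {"tx": -10, "ty": 0, "tz": -10, "roll": 0, "claw": 1}, {"tx": -10, "ty": 0, "tz": -10, "roll": 0, "claw": 1}, {"tx": -10, "ty": 0, "tz": -10, "roll": 0, "claw": 1}]}}

```text
time_s: 16.58
tcp_pos: [449.0, 151.4, 184.6]
orientation: [[1.0, -0.0, 0.001], [-0.0, -1.0, 0.0], [0.001, -0.0, -1.0]]
force: [0.5, 0.2, 0.5]
width: -0.1
gripper_force: 0.0
```

Run:
```python
from h import *
Z=[]
for _ in range(6):
    im,d=ctrl.snapshot("top")
    m=cv2.inRange(cv2.cvtColor(im,cv2.COLOR_RGB2HSV),(100,120,60),(125,255,255))
    n,l,s,c=cv2.connectedComponentsWithStats(m);R=[]
    for cx,cy in((392,226),(349,218),(306,212),(266,232)):
        P=np.array([world("top",y,x,d[y,x]) for y in range(cy-9,cy+10) for x in range(cx-9,cx+10) if m[y,x] and d[y,x]>0])
        if len(P)<50: R.append([len(P)]*3);continue
        P=P[abs(P[:,2]-np.median(P[:,2]))<5]
        a=np.linalg.lstsq(np.c_[P[:,:2]-P[:,:2].mean(0),np.ones(len(P))],P[:,2],rcond=None)[0]
        R.append([a[2],a[0],a[1]])
    Z.append(R)
print(np.mean(Z,0).round(3),np.std(Z,0).round(3));o=ctrl.get_obs();print(o["tcp_pos"],o["time_s"])
```

```text
[[ 7.9824e+01 -4.0000e-03  0.0000e+00]
 [ 8.2469e+01  2.0000e-03  1.0000e-03]
 [ 8.4242e+01 -5.0000e-03 -5.0000e-03]
 [ 8.3633e+01  2.0000e-03 -2.0000e-03]] [[0.173 0.007 0.011]
 [0.089 0.006 0.008]
 [0.127 0.004 0.006]
 [0.16  0.011 0.01 ]]
[448.48481374 151.36097144 183.97213733] 16.8833
```

Lid D went from 88.7 to 83.6 mm, a drop of 5.1 mm, and is level within 0.003 rad. The other lids are unchanged and the arm is clear.

```bash
python3 -c "
from workcell import ctrl
print(ctrl.finish_job())"
```

```text
the job is handed in; nothing more can be done
None
```

The loose lid was the leftmost one (about x 575, y 154 mm): it rocked under a light edge press, and I pressed its middle home, down about 5 mm and level, peaking at 34.5 N; the other three lids stayed firm and in place, and I handed the job in at about 17 s with the arm clear (no verdict came back).

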